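# Hang the crumb box on the bread slicer

## Task

Pick up the steel box that has a hole in each of its two end ears and hang it on the front of the bread slicer, between the slicer's two arms, with both upright pins through the two holes and both ears resting on the arms. Leave the other steel box, the one with solid ears, where it stands, and let go of the hung box.

Things in the scene. Friction and masses are not known exactly. Their poses are not given: they have to be found in the camera images.
- crumb_box: Steel open box, 80 (x) by 110 (y) by 70 mm high, 0.45 kg, standing on the table. At each y end a flat ear level with the rim: 60 mm along x, out to y = +-112 mm, underside 64 and top 70 mm above the box's underside. A round 30 mm hole goes through each ear at x = 0, y = +-84 mm. A carrying bar crosses above. Origin: centre of underside, z up; half a turn makes no difference.
- bar_mid (a point): Middle of the crumb box's carrying bar, 118 mm above the box's underside, axes as the box. The straight steel bar runs along y over the box: 12 mm wide (x), 14 mm high, about 90 mm free between its two end posts. Pinched here across its 12 mm width, the box balances; the rim is 48 mm below.
- solid_box: Bystander: the same steel box with carrying bar and ears, same sizes and axes, but its ears are solid, without holes. Origin: centre of underside. It must stay where it stands.
- pins_mid (a point): On the fixed slicer (grey base 115 mm high), midway between its two upright pins, level with the tops of the two arms (each 26 mm wide, 142 mm free between) they stand on, 120 mm above the table: the ears' undersides rest here. Pins at y = +-84 mm, 10 mm thick, 26 high, top 11 mm tapering to 3. x points level into the slicer, front face at +65 mm; a 260 mm tall housing starts at +180.
Things that resemble listed ones, but are neither listed nor needed, are in the scene too. What is shaped like the crumb_box but blue is not meant.

How it is judged (in metres and radians):
At the end, for the whole second after the job is handed in: The holed box hangs at rest, level within 0.1 rad, ears down on the arms (origin 64 mm below their tops, within 6 mm), centred on the pins within 15 mm along each axis, parallel within 0.18 rad; the solid-eared box stands upright (0.1 rad) within 30 mm of its start (x of crumb_box in the frame of pins_mid between -0.015 and 0.015 m and y of crumb_box in the frame of pins_mid between -0.015 and 0.015 m and z of crumb_box in the frame of pins_mid between -0.07 and -0.058 m and angle between the x axis of crumb_box and the x axis of pins_mid, either way round below 0.18 rad and angle between each of crumb_box, solid_box's own z axis and vertical below 0.1 rad and linear speed of crumb_box below 0.02 m/s and distance of solid_box from where it was at the start of the episode below 0.03 m); the robot touches nothing.
It fails at once if the solid-eared box is shifted by more than 30 mm (distance of solid_box from where it was at the start of the episode above 0.03 m).
It also fails if it takes over 40 s, if anything falls off the work surface, if the arm or the gripper's body presses on something with over 40 N, if the wrist force passes 120 N, or if a joint passes its speed limit or range.

## Robot

A 6-joint arm with a two-finger parallel gripper is mounted at the origin on the work surface. World frame = base frame: x ahead of the robot, y to its left, z up, the work surface at z = 0. Lengths are in m, angles in degrees, forces in N, time in s.
With the tool pointing down it reaches from about 0.4 to 0.825 m from the base axis. Payload 7 kg.
Tool frame: the origin (TCP) lies on the centre line of the jaws, within the pads' length; the fingertips stand 14 mm ahead of it and the grasp point (between the pads) lies 5 mm behind it; z points along the fingers, y is the line along which they close (so a half turn about z gives the same grasp; the last joint's range is limited). The gripper opens to 88 mm and grips with 3 to 60 N. Pads are 19 mm wide; open, the fingers measure 130 mm over their backs; the gripper's body (78 mm by 193 mm) begins 47 mm behind the grasp point.
Start: joints at [-52.936, 20.546, 0.682, 0, -70.136, -16.507], TCP at [0.237, -0.632, 0.241] pointing down, gripper open.
Joint ranges: [-176.03, 176.03], [-82.01, 121.73], [-58.28, 71.71], [-173.87, 95.51], [-174.79, -0.11], [-173.66, 173.66]. Speed limits (degrees/s): [136.94, 136.94, 172.46, 180, 180, 180].

## Interface

Orientations are given as [roll, pitch, yaw] about the fixed x, y, z axes, in that order (R = Rz(yaw) Ry(pitch) Rx(roll)).
In Python, from plant import r gives the robot as it stands.
- The arm moves only by the tool send_rows, never from a script. Its argument "steps" is a list of rows, each an object with "dp": the shift along the tool's x, y, z in mm, a list of three; "roll": the turn about the tool's z in rad; "jaw": the opening in per cent of the stroke, from 0 (shut) to 100 (fully open). In form: [{"dp": [tx, ty, tz], "roll": roll, "jaw": jaw}, ...]. A call has 1 to 5 rows; each row is the pose to reach, as a shift and turn from the pose commanded when the call began, along the tool's axes at that moment; what a row does not reach only later rows make up. A row lasts 1/8 s, in which the tool goes at most 62.5 mm and 10.7 degrees, less where a joint would pass 70% of its speed; a pose out of reach is approached as far as the arm can. A call with a gripper value outside its range is refused whole. The fingers move at their own pace and stop on an object; "newtons" is the grip in N (left out, the last holds). Time passes only in rows, so rows that repeat a pose let the fingers close. It gives the time, the measured TCP pose, the force, the opening and the grip force at its end, in the units of the state.
- r.get_state(): the state, without advancing time (a new reading comes with each control period).
- r.capture(name): name is "scene" or "top" or "wrist"; returns a dict with "image" (384x512x3 uint8, blue, green, red), "K" (3x3 intrinsics, pixels), "dist" ([k1, k2, p1, p2, k3] as OpenCV has them; the pictures are not rectified), "rvec" (rotation vector, rad) and "tvec" (3), from world to camera coordinates, as OpenCV has them. Camera axes: x right, y down, z forward; pixel columns grow to the right and rows downward; lengths in m; the calibration is good to about 2 mm. A picture is of the moment at which its call begins. There is no depth.
- r.close_job(): hands the job in; it is judged then, once.
The state is a dict: "time_s": time; "joints": joint angles; "qd": joint speeds; "joint_torque": joint torques, N m; "tcp_pos": TCP position; "eef_rot": TCP orientation; "contact_force": force on the tool from outside, world axes, zero at the start; "moment": the same for the moment, N m; "gripper_width": finger opening in m; "gripper_force": force on a finger pad.
Only numpy, scipy, OpenCV 4.12 (cv2) and the standard library are available. Lean on these libraries where they do the work, as an engineer would, in place of code of your own. Each camera call takes 0.05 s, during which the arm holds its last target. There are 200 camera calls.

## Working session

There is one attempt and no reset: what is moved stays moved. The work goes in short steps, Python scripts to look and compute and a tool call to move; the robot and the scene stay as the last step left them, time stands still between calls to the robot, and variables do not carry over. Pictures are saved under pics/ and viewed, at most 10 in all, crops included, and the job is handed in when it is done.

Besides the shell and the picture viewer there is one more tool, called after "Call:" by a JSON object that holds its "op" and its "data", one argument or row to a line. send_rows: Moves the arm, as the interface text tells. Its arguments: {"type":"object","properties":{"steps":{"type":"array","items":{"type":"object","properties":{"dp":{"type":"array","items":{"type":"number"}},"roll":{"type":"number"},"jaw":{"type":"number"}}}},"newtons":{"type":"number"}},"required":["steps"]}

```bash
mkdir -p pics; python3 - <<'E'
from plant import r
import cv2,numpy as np,pickle
d={n:r.capture(n) for n in("scene","top","wrist")}
pickle.dump(d,open('c0.pkl','wb'))
for n in("scene","top"):
    cv2.imwrite(f'pics/{n}0.png',cv2.resize(d[n]["image"],(800,600),interpolation=cv2.INTER_CUBIC))
s=r.get_state();print(s["time_s"],s["tcp_pos"],s["eef_rot"],s["gripper_width"])
for n in d:
    R=cv2.Rodrigues(np.array(d[n]["rvec"],float))[0];print(n,-R.T@np.array(d[n]["tvec"]).ravel(),R[2],d[n]["K"][0][0])
E
```

```text
0.15 [ 0.23687338 -0.63169343  0.23984032] [ 1.79926193e+02 -8.99427038e-03 -1.59445554e+02] 0.08766348478191589
scene [1.01433976 0.25709486 1.19347845] [-0.42830069 -0.30810499 -0.84948798] 430.2675124400387
top [ 0.14538187 -0.12173742  1.60397321] [ 0.20494996 -0.01748095 -0.97861633] 498.19402577217164
wrist [ 0.15886979 -0.66075046  0.38452345] [ 0.28474183  0.10730868 -0.9525791 ] 337.3381216085514
```

View pics/scene0.png

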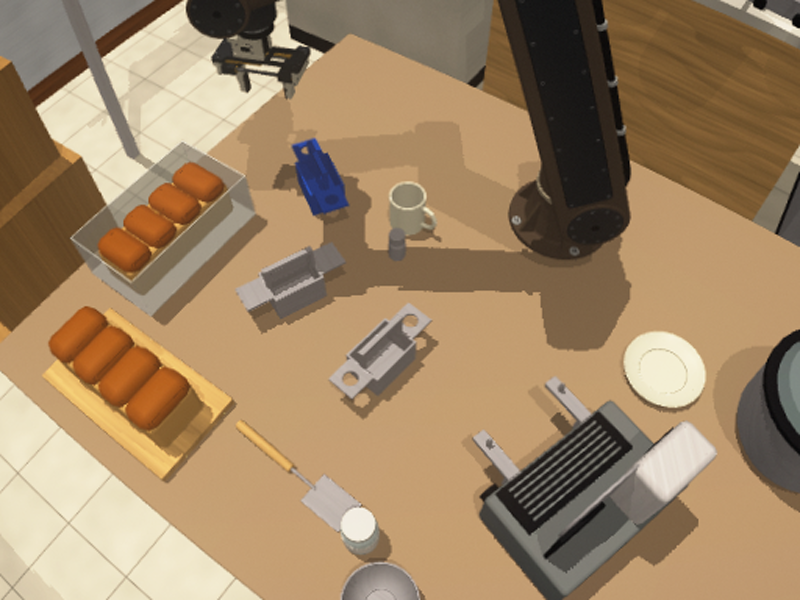

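View pics/top0.png

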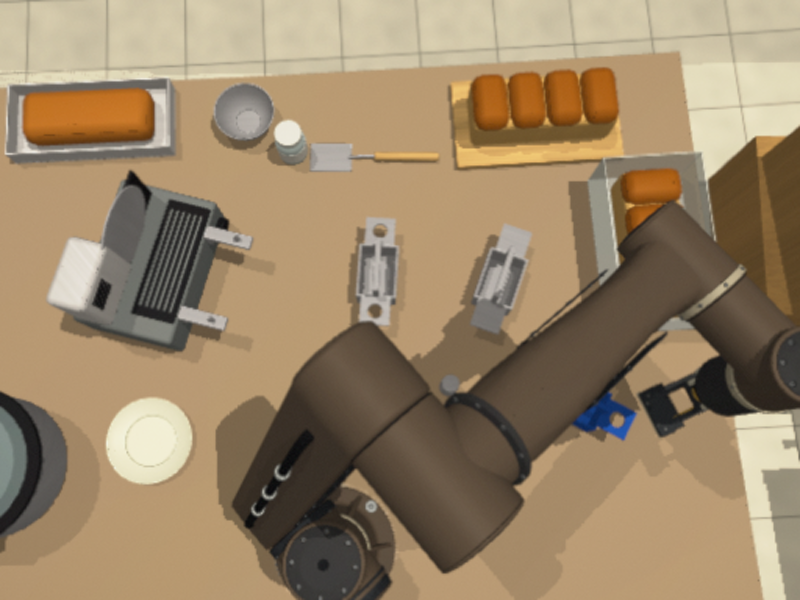

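The scene view has three candidates. The grey box at scene (380,350) / top (377,270) shows holes in both ears. The grey box at scene (290,280) / top (500,280) has solid ears, so it is the bystander. The blue box at scene (320,175) is excluded by colour. The slicer pins are at top (237,238) and (212,319). I'll confirm this in enlarged crops.

```bash
python3 - <<'E'
import cv2,pickle
d=pickle.load(open('c0.pkl','rb'))
a=d['top']['image'][130:220,120:345];cv2.imwrite('pics/topc.png',cv2.resize(a,None,fx=3.5,fy=3.5,interpolation=cv2.INTER_CUBIC))
a=d['scene']['image'][185:315,200:400];cv2.imwrite('pics/scc.png',cv2.resize(a,None,fx=4,fy=4,interpolation=cv2.INTER_CUBIC))
E
```

```text
(no output)
```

View pics/topc.png

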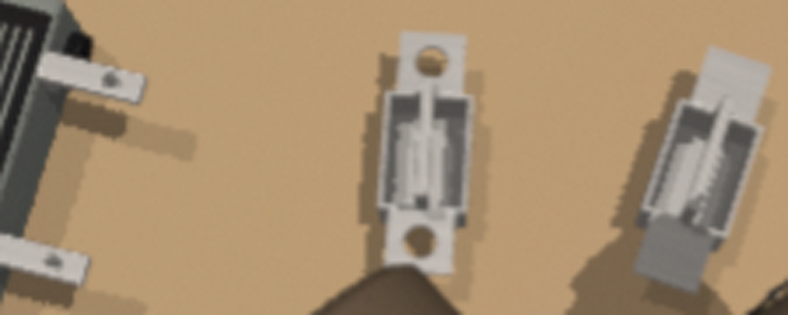

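View pics/scc.png

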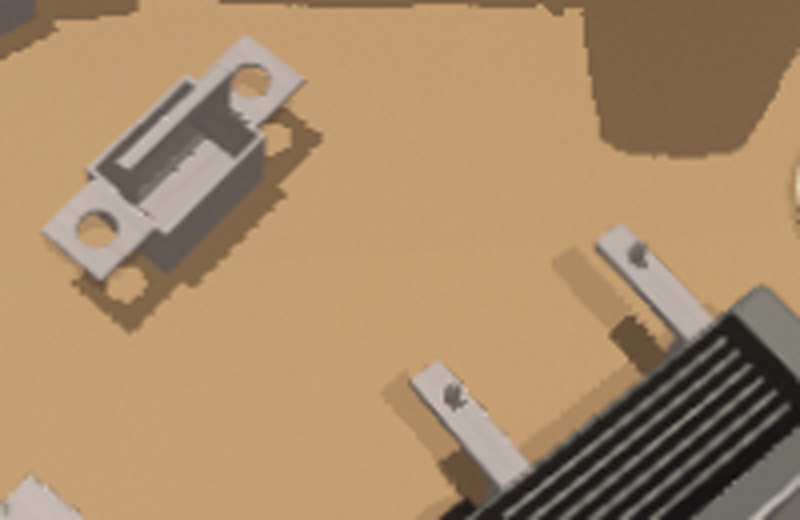

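The crops confirm it. The middle box has round holes in both ears, at topc (431,61) and (421,241) and scc (251,80) and (97,229). The right box's ears are solid. The pins are at topc (112,80) and (54,261) and scc (637,255) and (455,395). Next I triangulate.

```bash
cat > h.py <<'E'
import cv2,numpy as np
def ray(c,px):
    R=cv2.Rodrigues(np.array(c["rvec"],float))[0];t=np.array(c["tvec"],float).ravel()
    u=cv2.undistortPoints(np.array([[px]],float),np.array(c["K"]),np.array(c["dist"])).ravel()
    v=R.T@np.array([u[0],u[1],1]);return -R.T@t,v/np.linalg.norm(v)
def plane(c,px,z):
    o,v=ray(c,px);return o+v*(z-o[2])/v[2]
def tri(c1,p1,c2,p2):
    A=np.zeros((3,3));b=np.zeros(3)
    for c,p in((c1,p1),(c2,p2)):
        o,v=ray(c,p);M=np.eye(3)-np.outer(v,v);A+=M;b+=M@o
    return np.linalg.solve(A,b)
E
python3 - <<'E'
import pickle,numpy as np
from h import *
d=pickle.load(open('c0.pkl','rb'));T,S=d['top'],d['scene']
t=lambda x,y:((x+.5)/3.5-.5+120,(y+.5)/3.5-.5+130)
s=lambda x,y:((x+.5)/4-.5+200,(y+.5)/4-.5+185)
for n,a,b,z in(("h1",t(431,61),s(97,229),.069),("h2",t(421,241),s(251,80),.069),("pinL",t(112,80),s(455,395),.133),("pinR",t(54,261),s(637,255),.133)):
    print(n,tri(T,a,S,b).round(4),plane(T,a,z).round(4),plane(S,b,z).round(4))
# refine hole centroids by mask in top & scene
for nm,c,pts in(("T",T,[t(431,61),t(421,241)]),("S",S,[s(97,229),s(251,80)])):
    hsv=cv2.cvtColor(c["image"],cv2.COLOR_BGR2HSV);m=(hsv[...,1]>70).astype(np.uint8)
    n,l,st,ce=cv2.connectedComponentsWithStats(m,connectivity=4)
    for p in pts:
        k=l[int(round(p[1])),int(round(p[0]))];print(nm,p,ce[k],st[k][4],plane(c,ce[k],.069).round(4))
E
```

```text
h1 [ 0.6215 -0.1254  0.0679] [ 0.6216 -0.1262  0.069 ] [ 0.6215 -0.1241  0.069 ]
h2 [ 0.4538 -0.1061  0.0668] [ 0.4541 -0.1075  0.069 ] [ 0.4543 -0.104   0.069 ]
pinL [0.6032 0.157  0.1236] [0.601  0.1533 0.133 ] [0.606  0.1598 0.133 ]
pinR [0.4446 0.2092 0.1232] [0.443  0.2059 0.133 ] [0.4494 0.2106 0.133 ]
T (242.78571428571428, 147.07142857142858) [242.95652174 147.06521739] 46 [ 0.6216 -0.1268  0.069 ]
T (239.92857142857144, 198.5) [239.375      198.97916667] 48 [ 0.4527 -0.1057  0.069 ]
S (223.875, 241.875) [223.44262295 242.49180328] 61 [ 0.6238 -0.124   0.069 ]
S (262.375, 204.625) [262.16071429 205.        ] 56 [ 0.4558 -0.1038  0.069 ]
```

```bash
cat > go.py <<'E'
import sys,numpy as np
from plant import r
from scipy.spatial.transform import Rotation as Ro
x,y,z,yaw=map(float,sys.argv[1:5])
s=r.get_state();R=Ro.from_euler('xyz',s["eef_rot"],degrees=True)
d=R.as_matrix().T@(np.array([x,y,z])-s["tcp_pos"])*1000
w=(R.inv()*Ro.from_euler('xyz',[180,0,yaw],degrees=True)).as_rotvec()
print(s["time_s"],np.round(s["tcp_pos"],4),np.round(s["eef_rot"],2),"F",np.round(s["contact_force"],1),"w",s["gripper_width"],"dp",d.round(1),"rot",w.round(3))
E
python3 go.py .538 -.1155 .21 173.4
```

```text
0.15 [ 0.2369 -0.6317  0.2398] [ 1.7993e+02 -1.0000e-02 -1.5945e+02] F [-0.3 -0.6  0. ] w 0.08766348478191589 dp [-463.2  377.6   30.3] rot [ 0.001 -0.     0.474]
```

Call:
{"op": "send_rows", "data": {
  "steps": [
    {"dp": [-46, 38, 3], "roll": 0.05, "jaw": 100},
    {"dp": [-93, 76, 6], "roll": 0.15, "jaw": 100},
    {"dp": [-139, 113, 9], "roll": 0.25, "jaw": 100},
    {"dp": [-185, 151, 12], "roll": 0.35, "jaw": 100},
    {"dp": [-232, 189, 15], "roll": 0.474, "jaw": 100}
  ]
}}

```text
time_s: 0.78
tcp_pos: [0.3884, -0.3718, 0.2254]
eef_rot: [180.0, 0.0, 173.2]
contact_force: [1.0, -0.8, 0.1]
gripper_width: 0.0874
gripper_force: 0.0
```

```bash
python3 go.py .538 -.1155 .21 173.4
```

```text
0.775 [ 0.3884 -0.3718  0.2254] [1.8000e+02 1.0000e-02 1.7317e+02] F [ 1.  -0.8  0.1] w 0.08741464923630898 dp [-118.   272.3   15.5] rot [ 0.     0.    -0.004]
```

Call:
{"op": "send_rows", "data": {
  "steps": [
    {"dp": [-24, 54, 3], "roll": 0, "jaw": 100},
    {"dp": [-48, 109, 6], "roll": 0, "jaw": 100},
    {"dp": [-71, 163, 9], "roll": 0, "jaw": 100},
    {"dp": [-95, 218, 12], "roll": 0, "jaw": 100},
    {"dp": [-118, 272, 15], "roll": 0, "jaw": 100}
  ]
}}

```text
time_s: 1.4
tcp_pos: [0.537, -0.115, 0.2105]
eef_rot: [180.0, 0.0, 173.4]
contact_force: [1.1, -0.5, -0.3]
gripper_width: 0.0876
gripper_force: 0.0
```

```bash
python3 - <<'E'
from plant import r
import cv2,pickle
d={n:r.capture(n) for n in("wrist","top","scene")}
pickle.dump(d,open('c1.pkl','wb'))
cv2.imwrite('pics/w1.png',d['wrist']['image'])
E
python3 go.py .538 -.1155 .113 173.4
```

```text
1.55 [ 0.5373 -0.1146  0.2099] [-1.8000e+02 -5.0000e-02  1.7362e+02] F [-0.3  0.4  0.3] w 0.08759951654503725 dp [-0.9 -0.8 96.9] rot [-0.    -0.001  0.004]
```

View pics/w1.png

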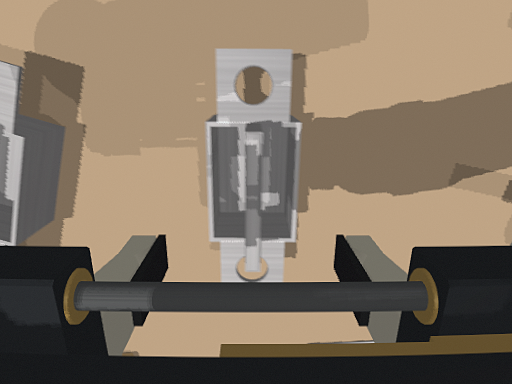

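The wrist view shows the holed box centred between the fingers, with its bar along column 253 and holes at (253,85) and (252,268). The solid box is off to the left. I'll descend and grip.

Call:
{"op": "send_rows", "data": {
  "steps": [
    {"dp": [-1, -1, 35], "roll": 0, "jaw": 100},
    {"dp": [-1, -1, 70], "roll": 0, "jaw": 100},
    {"dp": [-1, -1, 97], "roll": 0, "jaw": 100},
    {"dp": [-1, -1, 97], "roll": 0, "jaw": 100},
    {"dp": [-1, -1, 97], "roll": 0, "jaw": 0}
  ],
  "newtons": 50
}}

```text
time_s: 2.17
tcp_pos: [0.5376, -0.1186, 0.1146]
eef_rot: [-180.0, 0.1, 173.4]
contact_force: [0.1, -0.2, -0.7]
gripper_width: 0.0821
gripper_force: 0.0
```

Call:
{"op": "send_rows", "data": {
  "steps": [
    {"dp": [0, 0, 0], "roll": 0, "jaw": 0},
    {"dp": [0, 0, 0], "roll": 0, "jaw": 0},
    {"dp": [0, 0, 0], "roll": 0, "jaw": 0},
    {"dp": [0, 0, 0], "roll": 0, "jaw": 0},
    {"dp": [0, 0, 0], "roll": 0, "jaw": 0}
  ]
}}

```text
time_s: 2.8
tcp_pos: [0.5372, -0.118, 0.1136]
eef_rot: [180.0, -0.0, 173.4]
contact_force: [-0.1, -0.1, -0.1]
gripper_width: 0.033
gripper_force: 0.0
```

Call:
{"op": "send_rows", "data": {
  "steps": [
    {"dp": [0, 0, 0], "roll": 0, "jaw": 0},
    {"dp": [0, 0, 0], "roll": 0, "jaw": 0},
    {"dp": [0, 0, 0], "roll": 0, "jaw": 0},
    {"dp": [0, 0, 0], "roll": 0, "jaw": 0},
    {"dp": [0, 0, 0], "roll": 0, "jaw": 0}
  ]
}}

```text
time_s: 3.42
tcp_pos: [0.537, -0.118, 0.1133]
eef_rot: [180.0, -0.0, 173.4]
contact_force: [0.4, -0.5, -3.2]
gripper_width: 0.0116
gripper_force: 50.0
```

Call:
{"op": "send_rows", "data": {
  "steps": [
    {"dp": [0, 0, -5], "roll": 0, "jaw": 0},
    {"dp": [0, 0, -25], "roll": 0, "jaw": 0},
    {"dp": [0, 0, -55], "roll": 0, "jaw": 0},
    {"dp": [0, 0, -85], "roll": 0, "jaw": 0},
    {"dp": [0, 0, -115], "roll": 0, "jaw": 0}
  ]
}}

```text
time_s: 4.05
tcp_pos: [0.5368, -0.1182, 0.2296]
eef_rot: [-180.0, -0.0, 173.4]
contact_force: [-0.3, 0.7, -4.4]
gripper_width: 0.0113
gripper_force: 50.0
```

```bash
python3 go.py .5245 .1825 .23 161.8
```

```text
4.05 [ 0.5368 -0.1182  0.2296] [-1.7999e+02 -3.0000e-02  1.7339e+02] F [-0.3  0.7 -4.4] w 0.011319843226863732 dp [ 46.8 297.3  -0.5] rot [-0.    -0.001  0.202]
```

Call:
{"op": "send_rows", "data": {
  "steps": [
    {"dp": [3, 20, 0], "roll": 0.02, "jaw": 0},
    {"dp": [9, 55, 0], "roll": 0.05, "jaw": 0},
    {"dp": [15, 95, -2], "roll": 0.08, "jaw": 0},
    {"dp": [21, 135, -4], "roll": 0.11, "jaw": 0},
    {"dp": [27, 175, -6], "roll": 0.14, "jaw": 0}
  ]
}}

```text
time_s: 4.68
tcp_pos: [0.5301, 0.0599, 0.2347]
eef_rot: [-180.0, -0.0, 165.3]
contact_force: [1.6, -0.3, -4.1]
gripper_width: 0.0115
gripper_force: 50.0
```

Call:
{"op": "send_rows", "data": {
  "steps": [
    {"dp": [0, 37, 0], "roll": 0.02, "jaw": 0},
    {"dp": [1, 70, 0], "roll": 0.04, "jaw": 0},
    {"dp": [1, 95, 0], "roll": 0.05, "jaw": 0},
    {"dp": [1, 115, 0], "roll": 0.06, "jaw": 0},
    {"dp": [1, 122, 0], "roll": 0.062, "jaw": 0}
  ]
}}

```text
time_s: 5.3
tcp_pos: [0.5595, 0.1753, 0.236]
eef_rot: [-179.7, -0.0, 161.8]
contact_force: [-5.2, -8.8, 7.0]
gripper_width: 0.014
gripper_force: 50.2
```

```bash
python3 go.py .5245 .1825 .236 161.8; python3 - <<'E'
from plant import r
import cv2,pickle,numpy as np
d={n:r.capture(n) for n in("wrist","top","scene")}
pickle.dump(d,open('c2.pkl','wb'))
t=cv2.resize(d['top']['image'][130:225,125:225],(400,380),interpolation=cv2.INTER_CUBIC)
s=cv2.resize(d['scene']['image'][200:320,290:410],(400,400),interpolation=cv2.INTER_CUBIC)[:380]
cv2.imwrite('pics/m2.png',np.hstack([t,s]))
cv2.imwrite('pics/w2.png',d['wrist']['image'])
E
```

```text
5.3 [0.5595 0.1753 0.236 ] [-1.7971e+02 -1.0000e-02  1.6182e+02] F [-5.2 -8.8  7. ] w 0.014035638310442017 dp [35.5 -4.1  0.1] rot [-0.005 -0.     0.   ]
```

View pics/w2.png

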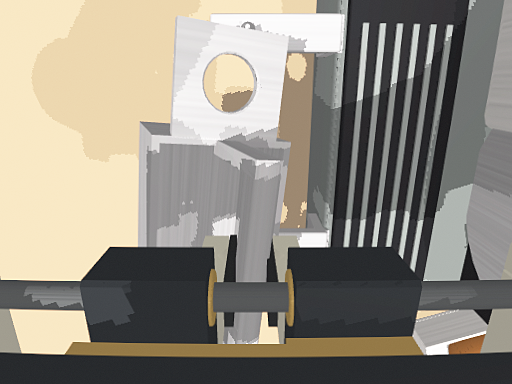

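View pics/m2.png

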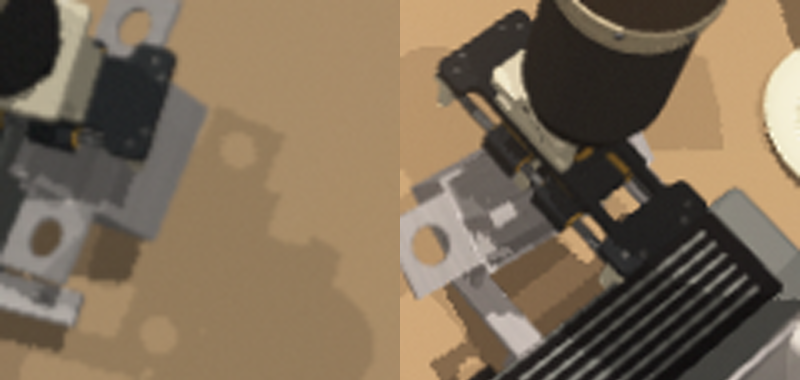

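The box body is off by 35 mm along the bar because I mixed up the frames. It touched the far arm's pin and tilted about the bar (wrist view: ear hole at (230,82), not on the bar's line). I'll back off, raise and look again.

Call:
{"op": "send_rows", "data": {
  "steps": [
    {"dp": [0, -15, -5], "roll": 0, "jaw": 0},
    {"dp": [0, -40, -20], "roll": 0, "jaw": 0},
    {"dp": [0, -60, -40], "roll": 0, "jaw": 0},
    {"dp": [0, -60, -40], "roll": 0, "jaw": 0}
  ]
}}

```text
time_s: 5.95
tcp_pos: [0.5421, 0.1189, 0.2776]
eef_rot: [179.8, 0.2, 161.8]
contact_force: [0.4, 0.3, -4.7]
gripper_width: 0.0121
gripper_force: 50.0
```

```bash
python3 go.py .5245 .1825 .276 161.8; python3 - <<'E'
from plant import r
import cv2,pickle,numpy as np
d={n:r.capture(n) for n in("wrist","top","scene")}
pickle.dump(d,open('c3.pkl','wb'))
s=cv2.resize(d['scene']['image'][150:320,230:400],(384,384),interpolation=cv2.INTER_CUBIC)
cv2.imwrite('pics/m3.png',np.hstack([d['wrist']['image'][:,100:500],s]))
E
```

```text
5.95 [0.5421 0.1189 0.2776] [179.78   0.2  161.76] F [ 0.4  0.3 -4.7] w 0.012078971168369736 dp [36.6 54.9  1.7] rot [ 0.004  0.004 -0.001]
```

View pics/m3.png

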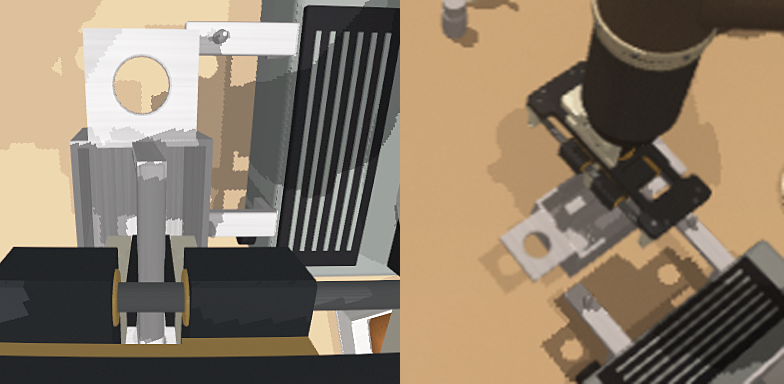

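```bash
python3 - <<'E'
import pickle,numpy as np
from h import *
from plant import r
from scipy.spatial.transform import Rotation as Ro
st=r.get_state();R=Ro.from_euler('xyz',st["eef_rot"],degrees=True).as_matrix();p0=np.array(st["tcp_pos"])
tool=lambda p:(R.T@(p-p0)*1000).round(1)
d=pickle.load(open('c3.pkl','rb'));W,S,T=d['wrist'],d['scene'],d['top']
def cen(c,seed,thr):
    hsv=cv2.cvtColor(c["image"],cv2.COLOR_BGR2HSV);m=(hsv[...,1]>thr).astype(np.uint8)
    n,l,s,ce=cv2.connectedComponentsWithStats(m,connectivity=4);k=l[seed[1],seed[0]];return ce[k],s[k]
w,a=cen(W,(241,85),40);s,b=cen(S,(291,258),60);print(w,a,s,b)
h=tri(W,w,S,s);print("holeL",h.round(4),"tool",tool(h), "resid",tool(plane(W,w,h[2])),tool(plane(S,s,h[2])))
print("expected tool [-84,0,43]")
# wrist sanity from c1 grasp view: hole, pose then
# pin far top in wrist & scene
pw=(100+220,38);ps=(230+(188.5)*170/384-.5,150+(299.5)*170/384-.5)
q=tri(W,pw,S,ps);print("pinL",q.round(4),plane(W,pw,.135).round(4),plane(S,ps,.135).round(4))
pw2=(100+245,212)
print("pinR wrist",plane(W,pw2,.135).round(4))
E
```

```text
[241.0020517   84.49938449] [ 214   56   55   58 2437] [289.32941176 258.62352941] [285 253  11  11  85]
holeL [ 0.4789  0.0831 -0.0779] tool [ 47.9 -55.  352.6] resid [ 81.2 -13.7 352.6] [ 15.  -96.6 352.5]
expected tool [-84,0,43]
pinL [ 0.4869  0.1911 -0.0306] [0.4469 0.2083 0.135 ] [0.6044 0.1572 0.135 ]
pinR wrist [0.5964 0.1926 0.135 ]
```

```bash
python3 - <<'E'
import pickle,numpy as np
from h import *
from plant import r
from scipy.spatial.transform import Rotation as Ro
st=r.get_state();R=Ro.from_euler('xyz',st["eef_rot"],degrees=True).as_matrix();p0=np.array(st["tcp_pos"])
tool=lambda p:(R.T@(p-p0)*1000).round(1)
d=pickle.load(open('c3.pkl','rb'));W,S=d['wrist'],d['scene']
z=p0[2]+.005-.048-.001
a=plane(W,(241,84.5),z);b=plane(S,(289.33,258.62),z)
print("near",a.round(4),tool(a),"far",b.round(4),tool(b))
# tilt: rim corners left/right and holed ear edges in wrist
for p in((172,140),(308,135),(183,30),(299,30)):print(p,tool(plane(W,p,z)))
ys=(230+(188.5)*170/384-.5,150+(299.5)*170/384-.5)
R1=plane(W,(320,38),.137);L1=plane(S,ys,.137);print("pins R,L",R1.round(4),L1.round(4),"mid",((R1+L1)/2).round(4),np.linalg.norm(R1-L1),np.degrees(np.arctan2(*(L1-R1)[1::-1])))
c=pickle.load(open('c1.pkl','rb'))['wrist']
p1=np.array([.5373,-.1146,.2099])
for p in((253,85),(252,268)):
    q=plane(c,p,.069);print("c1 hole",q.round(4))
E
```

```text
near [0.4615 0.1402 0.2307] [82.3 -5.9 44. ] far [0.6227 0.0876 0.2307] [-87.3  -5.5  44. ]
(172, 140) [ 52.2 -45.5  44. ]
(308, 135) [54.9 31.8 44. ]
(183, 30) [109.9 -36.   44. ]
(299, 30) [109.8  24.6  44. ]
pins R,L [0.447  0.2079 0.137 ] [0.6052 0.1574 0.137 ] mid [0.5261 0.1827 0.137 ] 0.16603040752916917 -17.70149050052825
c1 hole [ 0.4548 -0.1035  0.069 ]
c1 hole [ 0.6218 -0.1234  0.069 ]
```

The box has about 0.12 rad of residual tilt, with the holes 6 mm toward tool −y. I'll align the holes themselves over the pins at the current safe height.

Call:
{"op": "send_rows", "data": {
  "steps": [
    {"dp": [18, 10, 0], "roll": 0, "jaw": 0},
    {"dp": [37, 25, 0], "roll": 0, "jaw": 0},
    {"dp": [37, 45, 0], "roll": 0, "jaw": 0},
    {"dp": [37, 59, 0], "roll": 0, "jaw": 0},
    {"dp": [37, 59, 0], "roll": 0, "jaw": 0}
  ]
}}

```text
time_s: 6.72
tcp_pos: [0.5254, 0.1888, 0.2738]
eef_rot: [-179.9, -0.0, 161.9]
contact_force: [0.1, -0.9, -4.0]
gripper_width: 0.0117
gripper_force: 50.0
```

Call:
{"op": "send_rows", "data": {
  "steps": [
    {"dp": [0, 0, 20], "roll": 0, "jaw": 0},
    {"dp": [0, 0, 45], "roll": 0, "jaw": 0},
    {"dp": [0, 0, 65], "roll": 0, "jaw": 0},
    {"dp": [0, 0, 72], "roll": 0, "jaw": 0},
    {"dp": [0, 0, 72], "roll": 0, "jaw": 0}
  ]
}}

```text
time_s: 7.35
tcp_pos: [0.525, 0.1875, 0.2024]
eef_rot: [-180.0, -0.0, 161.8]
contact_force: [-0.0, 0.0, -3.8]
gripper_width: 0.0117
gripper_force: 50.0
```

```bash
python3 go.py .5245 .1825 .169 161.8; python3 - <<'E'
from plant import r
import cv2,pickle,numpy as np
d={n:r.capture(n) for n in("wrist","top","scene")}
pickle.dump(d,open('c4.pkl','wb'))
s=cv2.resize(d['scene']['image'][200:310,290:400],(384,384),interpolation=cv2.INTER_CUBIC)
cv2.imwrite('pics/m4.png',np.hstack([d['wrist']['image'][:,100:500],s]))
E
```

```text
7.35 [0.525  0.1875 0.2024] [-1.7995e+02 -2.0000e-02  1.6181e+02] F [-0.   0.  -3.8] w 0.011740736099307574 dp [-1.1 -4.9 33.4] rot [-0.001 -0.     0.   ]
```

View pics/m4.png

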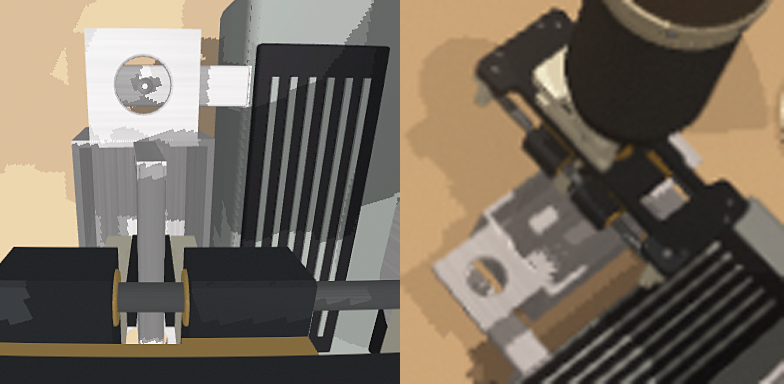

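Both pins show near the centres of their holes: near pin (145,86) in hole (142,85), far pin (487,278) in hole (487,277). I'll descend gently.

Call:
{"op": "send_rows", "data": {
  "steps": [
    {"dp": [0, 0, 8], "roll": 0, "jaw": 0},
    {"dp": [0, 0, 16], "roll": 0, "jaw": 0},
    {"dp": [0, 0, 23], "roll": 0, "jaw": 0},
    {"dp": [0, 0, 28], "roll": 0, "jaw": 0},
    {"dp": [0, 0, 28], "roll": 0, "jaw": 0}
  ]
}}

```text
time_s: 8.12
tcp_pos: [0.5247, 0.1877, 0.174]
eef_rot: [-180.0, -0.0, 161.8]
contact_force: [-0.8, -0.0, -3.8]
gripper_width: 0.0116
gripper_force: 50.0
```

Call:
{"op": "send_rows", "data": {
  "steps": [
    {"dp": [0, 0, 2], "roll": 0, "jaw": 0},
    {"dp": [0, 0, 4], "roll": 0, "jaw": 0},
    {"dp": [0, 0, 5], "roll": 0, "jaw": 0},
    {"dp": [0, 0, 5], "roll": 0, "jaw": 0}
  ],
  "newtons": 15
}}

```text
time_s: 8.62
tcp_pos: [0.525, 0.1878, 0.1697]
eef_rot: [180.0, 0.0, 161.8]
contact_force: [0.1, 0.4, -2.8]
gripper_width: 0.0117
gripper_force: 15.0
```

Call:
{"op": "send_rows", "data": {
  "steps": [
    {"dp": [0, 0, 1], "roll": 0, "jaw": 0},
    {"dp": [0, 0, 1], "roll": 0, "jaw": 20},
    {"dp": [0, 0, 1], "roll": 0, "jaw": 35},
    {"dp": [0, 0, 1], "roll": 0, "jaw": 50},
    {"dp": [0, 0, 1], "roll": 0, "jaw": 50}
  ]
}}

```text
time_s: 9.25
tcp_pos: [0.5249, 0.1878, 0.1686]
eef_rot: [180.0, 0.0, 161.8]
contact_force: [0.1, 0.4, 0.6]
gripper_width: 0.0407
gripper_force: 0.0
```

Call:
{"op": "send_rows", "data": {
  "steps": [
    {"dp": [0, 0, 0], "roll": 0, "jaw": 50},
    {"dp": [0, 0, 0], "roll": 0, "jaw": 50}
  ]
}}

```text
time_s: 9.5
tcp_pos: [0.5249, 0.1878, 0.1685]
eef_rot: [-180.0, 0.0, 161.8]
contact_force: [0.2, -0.3, -0.7]
gripper_width: 0.0437
gripper_force: 0.0
```

Released. Next I retreat straight up, then back toward the robot's right so the cameras can see.

Call:
{"op": "send_rows", "data": {
  "steps": [
    {"dp": [0, 0, -15], "roll": 0, "jaw": 50},
    {"dp": [0, 0, -45], "roll": 0, "jaw": 50},
    {"dp": [0, 0, -85], "roll": 0, "jaw": 50},
    {"dp": [0, 0, -125], "roll": 0, "jaw": 50},
    {"dp": [0, -40, -140], "roll": 0, "jaw": 50}
  ]
}}

```text
time_s: 10.12
tcp_pos: [0.5137, 0.151, 0.312]
eef_rot: [179.8, 0.2, 161.9]
contact_force: [0.1, -0.4, -0.3]
gripper_width: 0.0437
gripper_force: 0.0
```

Call:
{"op": "send_rows", "data": {
  "steps": [
    {"dp": [0, -50, 0], "roll": 0, "jaw": 50},
    {"dp": [0, -100, 0], "roll": 0, "jaw": 50},
    {"dp": [0, -150, 0], "roll": 0, "jaw": 50},
    {"dp": [0, -190, 0], "roll": 0, "jaw": 50},
    {"dp": [0, -200, 0], "roll": 0, "jaw": 50}
  ]
}}

```text
time_s: 10.75
tcp_pos: [0.4493, -0.042, 0.31]
eef_rot: [179.9, 0.1, 161.7]
contact_force: [1.2, 1.0, 0.2]
gripper_width: 0.0438
gripper_force: 0.0
```

```bash
python3 - <<'E'
from plant import r
import cv2,pickle,numpy as np
d={n:r.capture(n) for n in("top","scene")}
pickle.dump(d,open('c5.pkl','wb'))
t=cv2.resize(d['top']['image'][130:225,125:225],(400,380),interpolation=cv2.INTER_CUBIC)
s=cv2.resize(d['scene']['image'][215:310,290:390],(400,380),interpolation=cv2.INTER_CUBIC)
cv2.imwrite('pics/m5.png',np.hstack([t,s]));s=r.get_state();print(s["time_s"],s["contact_force"])
E
```

```text
10.85 [-0.27536562 -0.18975921 -0.04375059]
```

View pics/m5.png

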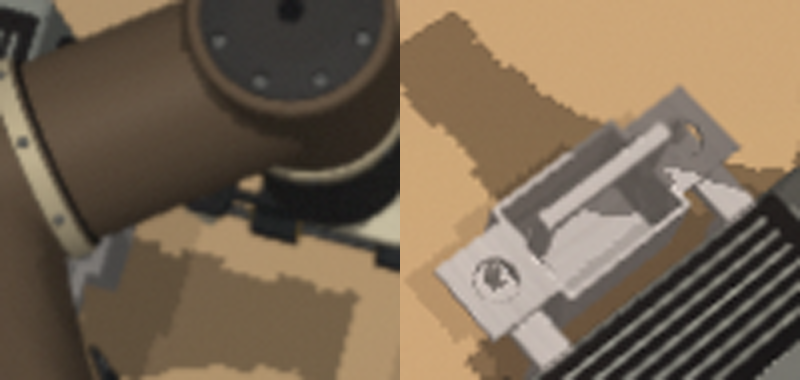

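```bash
python3 - <<'E'
import pickle,numpy as np
from h import *
S=pickle.load(open('c5.pkl','rb'))['scene']
f=lambda x,y:((x-400+.5)/4-.5+290,(y+.5)/4-.5+215)
P=[plane(S,f(*p),.126) for p in((436,270),(484,340),(682,88),(740,148))]
l=lambda a,b:np.linalg.norm(a-b).round(4)
print(np.round(P,4),"w",l(P[0],P[1]),l(P[2],P[3]),"L",l(P[0],P[2]),l(P[1],P[3]))
c=sum(P)/4;yv=(P[0]+P[1]-P[2]-P[3])[:2]
e=c[:2]-[.5255,.1826];a=np.radians(71.9)
print("centre",c.round(4),"ang",np.degrees(np.arctan2(yv[1],yv[0])),"x,y err",e@[np.cos(a),np.sin(a)],e@[-np.sin(a),np.cos(a)])
E
```

```text
[[0.6224 0.1255 0.126 ]
 [0.6452 0.1764 0.126 ]
 [0.4117 0.1962 0.126 ]
 [0.4294 0.2513 0.126 ]] w 0.0558 0.0579 L 0.2223 0.2284
centre [0.5272 0.1873 0.126 ] ang -18.85247486715272 x,y err 0.005029529049110747 -0.00011131541479619614
```

```bash
python3 -c "
from plant import r
print(r.close_job())"
```

```text
the job is handed in; nothing more can be done
None
```

I hung the holed box on the slicer, let go of it and handed the job in; no verdict came back. In the last pictures it measured about 5 mm off the pins' midpoint and about 1° off parallel, with both ears lying flat at arm-top height (one pin seen in its hole, the other end partly hidden by the bar). On the way in, the box bumped a pin and tilted in the grip before I realigned it, and I kept the arm clear of the solid-eared box.

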